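Start the capper's clamp bolt in its threaded boss

TASK

The bottle capper's base has two round-headed clamp bolts: one is already tight, the other stands proud and only rests on the start of its thread. Turn the proud bolt backward (counter-clockwise from above) until it drops into the thread, no more than about a quarter turn past that point, then turn it forward (clockwise) one full turn from where it dropped, and finish with the gripper still holding the bolt head, still, so that it stays started; do not let go at the end. Leave the bottles and other loose things on the counter where they are.

Things in the scene. Friction and masses are not known exactly. Their poses are not given: they have to be found in the camera images.
- bolt_head (a point): centre of the head of the proud clamp bolt. The head is a steel knurled cylinder, 42 mm diameter, 24 mm tall (12 mm above and 12 mm below this point), upright axis, with a raised black pointer on its top running from the centre to the rim. Clear of everything all round at its own height. At bolt_depth 0 this point is 76 mm above the counter. The point's own -x axis is the direction of the pointer; it turns with the bolt.
- bolt: the same bolt as a body, 0.2 to 0.4 kg; origin on its axis 64 mm below the head's centre, z up. It only turns about and slides along its upright axis. It sinks by its own weight, but a closed grip carries it: the drop comes when the fingers open or move down with it. Turning takes 0.03 to 0.2 N m, so a 10 to 30 N grip turns it; the grip may slip a few mm along the head
- boss: steel threaded boss, 39 mm diameter, 32 mm tall, fixed on the base plate (origin at the centre of its foot, 12 mm above the counter) with an upright rib on its side toward its own -x. The bolt's pointer points to the rib when the bolt reaches the start of the thread (bolt_turn 0)
- bolt_turn (a joint): turn of the bolt in rad, growing clockwise seen from above (forward). At the start it is 0.5 to 1.8. 0 is the thread start: turned backward the bolt climbs by about 1 mm per rad, and between 0 and about -0.15 it loses its support and drops 6 mm. One full turn forward from the drop is 6.28
- bolt_depth (a joint): how far the bolt has sunk, in m. Before the drop 0 to 0.002 (0 at the thread start), about 0.006 just after the drop, then growing by 0.006 per forward turn: about 0.012 after one turn
- capper: bottle capper fixed on the counter: painted base plate 310 x 260 x 12 mm, its origin on the counter below a point 90 mm from the plate's front edge (its -x side) and midway in y; steel column 28 mm diameter, 0.34 m tall, 120 mm to the +x of the origin with a head overhanging to +x above a bottle that is part of it; its whole top is below 0.4 m. The two bosses stand 40 mm in front (-x) of the origin and 85 mm to either side, in either order
- boss_tight: the other boss, same shape, with an identical bolt head already tight against it (head top 68 mm above the counter); it does not move. Origin at the centre of its foot
- bottle_left: closed green bottle, 66 mm diameter, 210 mm tall, standing on the counter left of the capper; origin centre of its foot
- jar: glass jar, 80 mm diameter, 110 mm tall, right of the capper; origin centre of its foot
- screwdriver: screwdriver lying on the counter just in front of the capper's base plate; origin under its middle
- cap_bowl: small steel bowl, 70 mm diameter, 40 mm tall, on the base plate beside the column; origin centre of its foot
- mug: white mug, 80 mm diameter, 90 mm tall; origin centre of its foot
- collar: loose steel collar, a ring 44 mm outside, 24 mm inside, 12 mm tall, flat on the base plate between the bosses and the column; origin centre of its underside

How it is judged:
By the outcome, as a careful person would: the job done as asked, in the order asked, and still so for the second after the job is handed in, while the arm keeps its last pose, push and grip.
It also fails if it takes over 64 s, if anything falls off the work surface, if the arm or the gripper's body presses on something with over 40 N, if the wrist force passes 120 N, or if a joint passes its speed limit or range.

ROBOT

A 6-joint arm with a two-finger parallel gripper is mounted at the origin on the work surface. World frame = base frame: x ahead of the robot, y to its left, z up, the work surface at z = 0. Lengths are in m, angles in rad, forces in N, time in s.
With the tool pointing down it reaches from about 0.25 to 0.775 m from the base axis. Payload 4 kg.
Tool frame: the origin (TCP) lies at the very end of the fingers, on their centre line; the grasp point (between the pads) lies manip.grasp_offset behind it (manip.grasp_offset is the distance from the TCP to the grasp point, in m); z points along the fingers, y is the line along which they close (so a half turn about z gives the same grasp; the last joint's range is limited). The gripper opens to 85 mm and grips with 20 to 120 N. Pads are 22 mm wide; open, the fingers measure 114 mm over their backs; the gripper's body (76 mm by 85 mm) begins 54 mm behind the grasp point. The pads swing forward as they close: fully open they stand 13 mm farther back than shut.
Start: joints at [-1.28, 0.087, 1.371, -0, 1.684, -0.103], TCP at [0.211, -0.508, 0.231] pointing down, gripper open.
Joint ranges: [-3.1, 3.1], [-0.76, 2.03], [0.27, 2.55], [-1.08, 4.22], [0.17, 2.65], [-2.57, 2.57]. Speed limits (rad/s): [2.79, 2.79, 3.14, 3.14, 3.14, 3.14].

INTERFACE

Orientations are given as a rotation vector (axis times angle).
In Python, from rig import manip gives the robot as it stands.
- The arm moves only by the shell command python3 -m handwheel 'ROWS' [OPENING]. ROWS is JSON, a list of rows, each an object of numbers: "dx", "dy", "dz": the shift along the tool's x, y, z in mm; "rx", "ry", "rz": the turn, a rotation vector about the tool's x, y, z in degrees. In form: [{"dx": .., "dy": .., "dz": .., "rx": .., "ry": .., "rz": ..}, ...]. A call has 1 to 8 rows; each row is the pose to reach, as a shift and turn from the pose commanded when the call began, along the tool's axes at that moment; what a row does not reach only later rows make up. A row lasts 1/10 s, in which the tool goes at most 50 mm and 8.59 degrees, less where a joint would pass 70% of its speed; a pose out of reach is approached as far as the arm can. A call with a gripper value outside its range is refused whole. OPENING is the opening, from -1 (shut) to 1 (fully open), set as the call begins (- or left out, the last holds). The fingers move at their own pace and stop on an object; the grip force is fixed at half the most. Time passes only in rows, so rows that repeat a pose let the fingers close. It gives the time, the measured TCP pose, the force, the opening and the grip force at its end, in the units of the state.
- manip.get_obs(): the state, without advancing time (a new reading comes with each control period).
- manip.grab_frame(name): name is "scene" or "top" or "wrist"; returns a dict with "frame" (400x640x3 uint8, red, green, blue), "depth" (400x640 float32, m along the optical axis (not along the pixel's ray), 0 where there is no reading), "vertical_fov" (degrees; the focal length in pixels is half the picture's height over the tangent of half this angle, whatever the lens; pixels are square), "cx", "cy" (the principal point, pixels), "k1" (the pictures are not rectified: a ray, as slopes to the right and down, at radius r is drawn at 1 + k1 r^2 times it, then the intrinsics apply), "R" (3x3) and "t" (3): a world point X has camera coordinates R X + t. Camera axes: x right, y down, z forward; pixel columns grow to the right and rows downward; lengths in m; the calibration is good to about 2 mm. A picture is of the moment at which its call begins.
- manip.sign_off(): hands the job in; it is judged then, once.
The state is a dict: "t": time; "qpos": joint angles; "joint_velocities": joint speeds; "tau": joint torques, N m; "position": TCP position; "orientation": TCP orientation; "force": force on the tool from outside, world axes, zero at the start; "torque": the same for the moment, N m; "grip_width": finger opening in m; "gripper_force": force on a finger pad.
Only numpy, scipy, OpenCV 4.12 (cv2) and the standard library are available. Lean on these libraries where they do the work, as an engineer would, in place of code of your own. Each camera call takes 0.05 s, during which the arm holds its last target. There are 200 camera calls.

## Working session

There is one attempt and no reset: what is moved stays moved. The work goes in short steps, Python scripts to look and compute and a shell command to move; the robot and the scene stay as the last step left them, time stands still between calls to the robot, and variables do not carry over. Pictures are saved under pics/ and viewed, at most 10 in all, crops included, and the job is handed in when it is done.

```bash
mkdir -p pics; cat > h.py <<'E'
import numpy as np, cv2
from rig import manip
def cam(n):
    f=manip.grab_frame(n); H=f["frame"].shape[0]
    f["f"]=H/2/np.tan(np.radians(f["vertical_fov"])/2); return f
def save(n,img): cv2.imwrite("pics/"+n+".png",img[...,::-1])
def ray(f,u,v):
    xd=np.array([(u-f["cx"])/f["f"],(v-f["cy"])/f["f"]]); x=xd.copy()
    for _ in range(30): x=xd/(1+f["k1"]*(x@x))
    R=np.array(f["R"]);t=np.array(f["t"]); return -R.T@t, R.T@np.array([x[0],x[1],1])
def onz(f,u,v,z):
    o,d=ray(f,u,v); return o+d*(z-o[2])/d[2]
def dep(f,u,v):
    o,d=ray(f,u,v); return o+d*f["depth"][int(v),int(u)]
def pix(f,X):
    c=np.array(f["R"])@np.array(X)+np.array(f["t"]); s=c[:2]/c[2]; s=s*(1+f["k1"]*(s@s)); return s*f["f"]+[f["cx"],f["cy"]]
E
python3 - <<'E'
from h import *
o=manip.get_obs();print({k:np.round(v,3) for k,v in o.items()},manip.grasp_offset)
for n in("top","scene"):
    f=cam(n);save(n+"0",f["frame"]);print(n,f["f"],f["cx"],f["cy"],f["k1"],np.round(-np.array(f["R"]).T@f["t"],3))
E
```

```text
{'t': np.float64(0.0), 'qpos': array([-1.28 ,  0.088,  1.372, -0.   ,  1.684, -0.103]), 'joint_velocities': array([ 0.   , -0.001, -0.   , -0.001,  0.   ,  0.001]), 'tau': array([-1.0000e-03, -3.5187e+01, -3.1327e+01, -0.0000e+00,  1.1000e-02,
        0.0000e+00]), 'position': array([ 0.211, -0.507,  0.23 ]), 'orientation': array([-3.079, -0.614,  0.   ]), 'force': array([ 0.16 , -0.567,  0.486]), 'torque': array([-0.005,  0.013, -0.007]), 'gripper_force': np.float64(0.0), 'grip_width': np.float64(0.086)} 0.0187
top 456.9304894111799 317.6090197339691 203.18540572054619 -0.05601441714971099 [0.307 0.05  1.239]
scene 385.50912002616326 319.4556787663073 198.40225681114387 0.0017212954859593477 [ 0.968 -0.262  0.843]
```

View pics/top0.png

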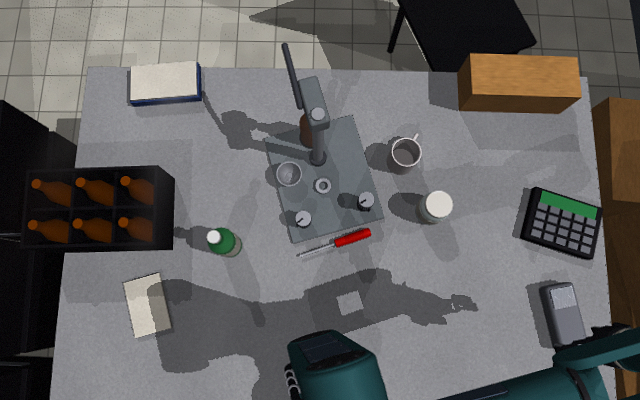

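View pics/scene0.png

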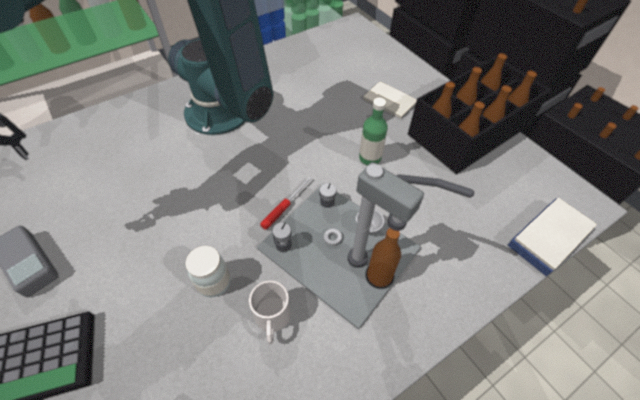

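Top view: bolt heads at about (303,219) and (366,201), the collar at (322,185) and the screwdriver at (335,243). Next: zoom in, and use depth to tell which bolt is proud.

```bash
python3 - <<'E'
from h import *
f=cam("top");g=cam("scene")
for n,c,(u,v) in(("L",f,(303,219)),("R",f,(366,201)),("sL",g,(328,188)),("sR",g,(281,230))):
    P=[dep(c,u+i,v+j) for i in range(-12,13) for j in range(-12,13)]
    P=np.array([p for p in P if .055<p[2]<.09]); top=P[P[:,2]>np.percentile(P[:,2],60)]
    print(n,len(P),np.round(P.mean(0),4),np.percentile(P[:,2],[50,70,80,90,95]).round(4))
a=cv2.resize(f["frame"][175:250,270:400],None,fx=6,fy=6,interpolation=cv2.INTER_CUBIC)[:300]
a=cv2.resize(f["frame"][180:240,280:390],(770,420),interpolation=cv2.INTER_CUBIC)
save("topz",a)
E
```

```text
L 214 [0.4908 0.0894 0.0669] [0.0671 0.0684 0.0692 0.07   0.0711]
R 222 [ 0.5395 -0.0719  0.0844] [0.0853 0.0866 0.0871 0.0878 0.0883]
sL 215 [0.4968 0.0862 0.0656] [0.0666 0.0675 0.0681 0.0687 0.0693]
sR 308 [ 0.5478 -0.0759  0.0824] [0.0849 0.0859 0.0865 0.087  0.0876]
```

View pics/topz.png

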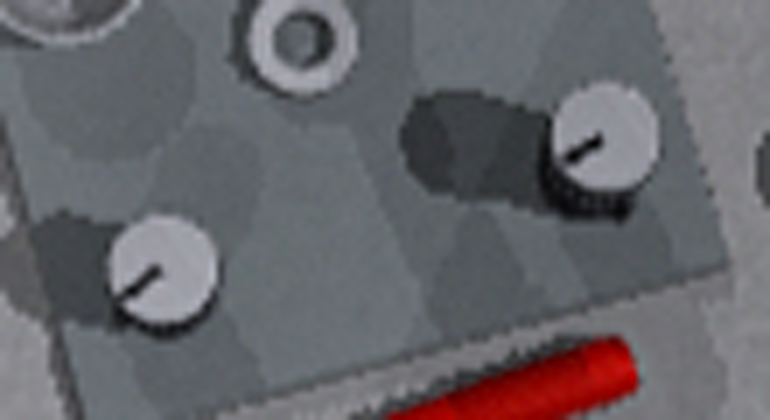

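The right-hand bolt at about (0.54, -0.073) is the proud one. Its pointer is about 75° clockwise of the rib direction, so it reads about +1.3 rad. I'm moving above it, with yaw chosen so that joint 6 has range for the backward turn.

```bash
python3 -m handwheel '[{"dx":471,"dy":-276,"rz":-94},{"dx":471,"dy":-276,"rz":-94},{"dx":471,"dy":-276,"rz":-94},{"dx":471,"dy":-276,"rz":-94},{"dx":471,"dy":-276,"rz":-94},{"dx":471,"dy":-276,"rz":-94},{"dx":471,"dy":-276,"rz":-94},{"dx":471,"dy":-276,"rz":-94}]'
cat >> h.py <<'E'
def rel(target,yawstep=None):
    from scipy.spatial.transform import Rotation as Ro
    o=manip.get_obs();R=Ro.from_rotvec(o["orientation"]).as_matrix()
    d=R.T@(np.array(target)-o["position"])*1000
    yaw=np.degrees(np.arctan2(R[1,0],R[0,0]))
    print("t",round(float(o["t"]),2),"pos",np.round(o["position"],4),"yaw",yaw.round(1),"tilt",np.degrees(np.arccos(-R[2,2])).round(2),"q6",np.round(o["qpos"][5],3),"rel mm",d.round(1),"F",np.round(o["force"],1),"Tz",np.round(o["torque"][2],2),"w",np.round(o["grip_width"],4),"gf",np.round(o["gripper_force"],1))
E
python3 - <<'E'
from h import *
f=cam("top"); p=onz(f,366.6,199.7,.0875);print(p)
rel([p[0],p[1],.231])
E
```

```text
[ 0.53960265 -0.07440835  0.0875    ]
t 0.25 pos [ 0.211  -0.5077  0.2307] yaw 22.6 tilt 0.06 q6 -0.103 rel mm [ 4.697e+02 -2.740e+02  1.000e-01] F [-0.1  1.2 -0.8] Tz -0.05 w 0.0853 gf 0.0validation failed for argument at $[0]...
```

```bash
python3 -m handwheel '[{"dx":471,"dy":-276,"dz":0,"rx":0,"ry":0,"rz":-94},{"dx":471,"dy":-276,"dz":0,"rx":0,"ry":0,"rz":-94},{"dx":471,"dy":-276,"dz":0,"rx":0,"ry":0,"rz":-94},{"dx":471,"dy":-276,"dz":0,"rx":0,"ry":0,"rz":-94},{"dx":471,"dy":-276,"dz":0,"rx":0,"ry":0,"rz":-94},{"dx":471,"dy":-276,"dz":0,"rx":0,"ry":0,"rz":-94},{"dx":471,"dy":-276,"dz":0,"rx":0,"ry":0,"rz":-94},{"dx":471,"dy":-276,"dz":0,"rx":0,"ry":0,"rz":-94}]'
python3 - <<'E'
from h import *
rel([.5396,-.0744,.2])
E
```

```text
t: 1.05
position: [0.453, -0.1869, 0.2315]
orientation: [2.188, 2.253, 0.0]
force: [1.6, -0.5, 0.6]
grip_width: 0.0853
gripper_force: 0.0
t 1.05 pos [ 0.453  -0.1869  0.2315] yaw 91.7 tilt 0.05 q6 -0.536 rel mm [110.   89.8  31.5] F [ 1.6 -0.5  0.6] Tz -0.05 w 0.0853 gf 0.0
```

```bash
python3 -m handwheel '[{"dx":110,"dy":90,"dz":15,"rx":0,"ry":0,"rz":-24},{"dx":110,"dy":90,"dz":15,"rx":0,"ry":0,"rz":-24},{"dx":110,"dy":90,"dz":15,"rx":0,"ry":0,"rz":-24},{"dx":110,"dy":90,"dz":15,"rx":0,"ry":0,"rz":-24},{"dx":110,"dy":90,"dz":15,"rx":0,"ry":0,"rz":-24}]'
python3 - <<'E'
from h import *
rel([.5396,-.0744,.2])
f=cam("wrist");save("w0",f["frame"]);print(pix(f,[.5396,-.0744,.088]),np.round(-np.array(f["R"]).T@f["t"],3))
E
```

```text
t: 1.55
position: [0.5396, -0.0759, 0.2157]
orientation: [-1.678, -2.654, 0.002]
force: [0.3, -0.7, -0.5]
grip_width: 0.0854
gripper_force: 0.0
t 1.55 pos [ 0.5396 -0.0759  0.2157] yaw 115.4 tilt 0.09 q6 -0.687 rel mm [ 1.3  0.7 15.7] F [ 0.3 -0.7 -0.5] Tz 0.01 w 0.0854 gf 0.0
[312.43854288 189.46350729] [ 0.509 -0.01   0.357]
```

View pics/w0.png

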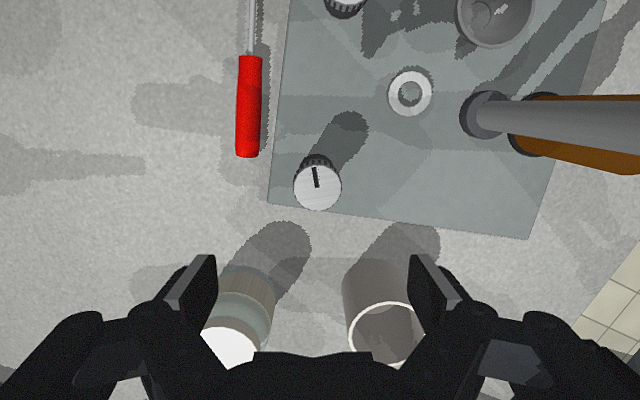

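Wrist view: the head top is at (317,187) and the pointer runs from it up to (315,166). I'll measure both, plus the rib seen in the top view near (369,210).

```bash
cat >> h.py <<'E'
def head(f,g,z,rad=34):
    # g: guess pixel; bright disc centre & pointer (dark) on top
    u0,v0=int(g[0]),int(g[1]); im=cv2.cvtColor(f["frame"],cv2.COLOR_RGB2GRAY)
    m=np.zeros_like(im); m[max(0,v0-rad):v0+rad,u0-rad:u0+rad]=1
    b=((im>150)*m).astype(np.uint8)
    cs,_=cv2.findContours(b,cv2.RETR_EXTERNAL,cv2.CHAIN_APPROX_NONE); c=max(cs,key=cv2.contourArea); hull=cv2.convexHull(c)
    (cx,cy),ax,an=cv2.fitEllipse(hull); C=onz(f,cx,cy,z)
    hm=np.zeros_like(im); cv2.fillPoly(hm,[hull],1)
    d=(im<80)&(hm>0); vv,uu=np.nonzero(d)
    P=np.array([onz(f,a,e,z) for a,e in zip(uu,vv)])
    v=P.mean(0)-C; ang=np.degrees(np.arctan2(v[1],v[0]))
    print("centre",np.round(C,4),"px",round(cx,1),round(cy,1),np.round(ax,1),"pointer n",len(uu),"r mm",round(1000*np.hypot(*v[:2]),1),"world deg",round(ang,1)); return C,ang
E
python3 - <<'E'
from h import *
f=cam("wrist");C,a=head(f,(317,187),.0875)
t=cam("top"); C2,a2=head(t,(366.6,199.7),.0875,14)
for z in(.02,.03,.04):
    r=onz(t,369.3,210.3,z); v=r-C; print(z,r.round(4),np.degrees(np.arctan2(v[1],v[0])).round(1),np.hypot(v[0],v[1]).round(4))
e=onz(f,290,1,.012)-onz(f,268,203,.012); print("front edge normal world deg",np.degrees(np.arctan2(e[1],e[0]))+90)
s=cam("scene"); im=s["frame"]; p=pix(s,[C[0],C[1],.06]).astype(int);print(p)
save("z1",np.hstack([cv2.resize(im[p[1]-25:p[1]+35,p[0]-30:p[0]+30],(400,400),interpolation=3),cv2.resize(t["frame"][180:220,345:385],(400,400),interpolation=3)]))
E
```

```text
centre [ 0.5522 -0.0934  0.0875] px 316.8 213.2 [66.2 98. ] pointer n 83 r mm 33.0 world deg 116.5
centre [ 0.5415 -0.0739  0.0875] px 366.4 199.0 [13.8 14.5] pointer n 8 r mm 9.6 world deg 117.8
0.02 [ 0.5241 -0.089   0.02  ] 171.2 0.0285
0.03 [ 0.5223 -0.0878  0.03  ] 169.6 0.0304
0.04 [ 0.5205 -0.0867  0.04  ] 168.1 0.0324
front edge normal world deg 197.4134925960517
[276 242]
```

View pics/z1.png

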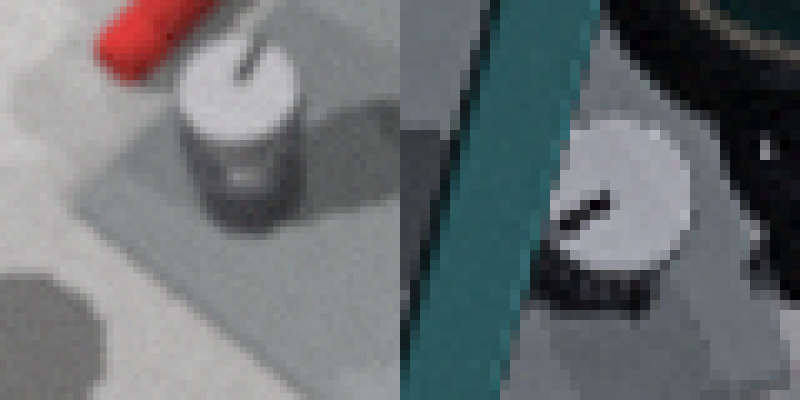

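The pointer is about at world 117° and the rib is somewhere between 197° and 212°. I'll rotate so the wrist camera sees the boss's rib side before gripping.

```bash
python3 -m handwheel '[{"dx":0,"dy":-60,"dz":0,"rx":0,"ry":0,"rz":-68},{"dx":0,"dy":-60,"dz":0,"rx":0,"ry":0,"rz":-68},{"dx":0,"dy":-60,"dz":0,"rx":0,"ry":0,"rz":-68},{"dx":0,"dy":-60,"dz":0,"rx":0,"ry":0,"rz":-68},{"dx":0,"dy":-60,"dz":0,"rx":0,"ry":0,"rz":-68},{"dx":0,"dy":-60,"dz":0,"rx":0,"ry":0,"rz":-68},{"dx":0,"dy":-60,"dz":0,"rx":0,"ry":0,"rz":-68},{"dx":0,"dy":-60,"dz":0,"rx":0,"ry":0,"rz":-68}]' | head -2
python3 - <<'E'
from h import *
rel([.54,-.074,.215])
f=cam("wrist");p=pix(f,[.54,-.074,.06]).astype(int);print(p,f["f"])
u0,v0=max(p[0]-50,0),max(p[1]-50,0);print(u0,v0)
save("w1",cv2.resize(f["frame"][v0:v0+100,u0:u0+100],(600,600),interpolation=3))
import pickle;pickle.dump({k:f[k] for k in f},open("w1.pkl","wb"))
E
```

```text
t: 2.55
position: [0.4848, -0.1036, 0.2168]
t 2.55 pos [ 0.4848 -0.1036  0.2168] yaw -176.5 tilt 0.06 q6 -1.957 rel mm [-56.9  26.2   1.9] F [ 0.8 -0.5 -1.2] Tz 0.06 w 0.0855 gf 0.0
[338 238] 325.4732137430372
288 188
```

View pics/w1.png

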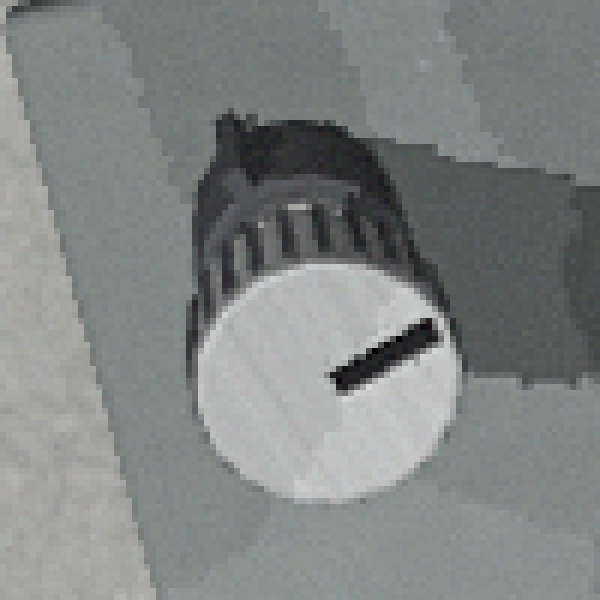

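The rib is on the upper left of the boss: foot at about crop (230,118), top at about (245,185). The head centre is at crop (330,382) and the pointer tip at (438,330).

```bash
python3 - <<'E'
from h import *
import pickle;f=pickle.load(open("w1.pkl","rb"))
q=lambda a,b,z:onz(f,288+a/6,188+b/6,z)
an=lambda v:np.degrees(np.arctan2(v[1],v[0])).round(1)%360
for z in(.0875,.089):
  C=q(330,382,z);print(C.round(4),"pointer",an(q(438,330,z)-q(340,380,z)),an(q(438,330,z)-C),"radius",np.hypot(*(q(462,380,z)-q(197,380,z))[:2])/2)
for a,b,z in((230,118,.012),(245,185,.044),(238,150,.028)):
  v=q(a,b,z)-C;print("rib",an(v),np.hypot(v[0],v[1]).round(4))
rel([C[0],C[1],.215])
E
```

```text
[ 0.5414 -0.0717  0.0875] pointer 123.2 121.7 radius 0.020171002393476748
[ 0.5407 -0.0719  0.089 ] pointer 123.2 121.7 radius 0.0200591808525627
rib 219.7 0.0208
rib 219.3 0.0188
rib 219.2 0.0197
t 2.6 pos [ 0.4848 -0.1036  0.2168] yaw -176.3 tilt 0.06 q6 -1.96 rel mm [-57.9  28.    1.8] F [0.3 0.6 0.2] Tz -0.03 w 0.0854 gf 0.0
```

The pointer is at 122.5° and the rib at 219°, so bolt_turn is about 1.69 rad. The axis is near (0.541, -0.072). I'm going back over the bolt at a yaw of about 100° and descending.

```bash
python3 -m handwheel '[{"dx":-58,"dy":28,"dz":0,"rx":0,"ry":0,"rz":60},{"dx":-58,"dy":28,"dz":0,"rx":0,"ry":0,"rz":60},{"dx":-58,"dy":28,"dz":40,"rx":0,"ry":0,"rz":84},{"dx":-58,"dy":28,"dz":80,"rx":0,"ry":0,"rz":84},{"dx":-58,"dy":28,"dz":100,"rx":0,"ry":0,"rz":84},{"dx":-58,"dy":28,"dz":100,"rx":0,"ry":0,"rz":84},{"dx":-58,"dy":28,"dz":100,"rx":0,"ry":0,"rz":84},{"dx":-58,"dy":28,"dz":100,"rx":0,"ry":0,"rz":84}]' | head -2
python3 - <<'E'
from h import *
rel([.541,-.072,.054])
f=cam("wrist");save("w2",f["frame"]);print(pix(f,[.541,-.072,.0863]))
E
```

```text
t: 3.4
position: [0.5412, -0.0721, 0.1163]
t 3.4 pos [ 0.5412 -0.0721  0.1163] yaw 113.9 tilt 0.01 q6 -0.654 rel mm [ 0.2 -0.1 62.3] F [ 0.7  0.8 -0.4] Tz -0.03 w 0.0856 gf 0.0
[310.79140772 235.59311275]
```

View pics/w2.png

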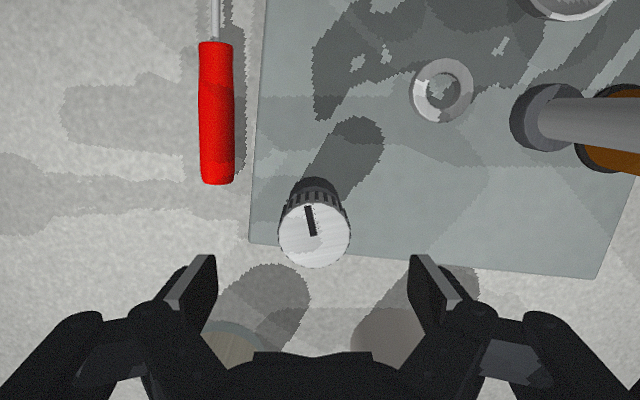

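The head centre (314,236) lies midway between the fingers (217 and 410), so the grip is centred. I'm descending and closing.

```bash
python3 -m handwheel '[{"dx":0,"dy":0,"dz":20,"rx":0,"ry":0,"rz":8},{"dx":0,"dy":0,"dz":40,"rx":0,"ry":0,"rz":14},{"dx":0,"dy":0,"dz":55,"rx":0,"ry":0,"rz":14},{"dx":0,"dy":0,"dz":62,"rx":0,"ry":0,"rz":14},{"dx":0,"dy":0,"dz":62,"rx":0,"ry":0,"rz":14}]'
python3 -m handwheel '[{"dx":0,"dy":0,"dz":0,"rx":0,"ry":0,"rz":0},{"dx":0,"dy":0,"dz":0,"rx":0,"ry":0,"rz":0},{"dx":0,"dy":0,"dz":0,"rx":0,"ry":0,"rz":0},{"dx":0,"dy":0,"dz":0,"rx":0,"ry":0,"rz":0},{"dx":0,"dy":0,"dz":0,"rx":0,"ry":0,"rz":0},{"dx":0,"dy":0,"dz":0,"rx":0,"ry":0,"rz":0}]' -1
python3 - <<'E'
from h import *
rel([.541,-.072,.054])
E
```

```text
t: 3.95
position: [0.5407, -0.0712, 0.0532]
orientation: [-2.005, -2.416, 0.002]
force: [-0.1, -0.7, -0.1]
grip_width: 0.0854
gripper_force: 0.0
t: 4.55
position: [0.5421, -0.0713, 0.0557]
orientation: [2.006, 2.416, 0.0]
force: [-1.6, 0.3, 5.5]
grip_width: 0.0405
gripper_force: 60.3
t 4.55 pos [ 0.5421 -0.0713  0.0557] yaw 100.6 tilt 0.09 q6 -0.419 rel mm [-0.5 -1.2  1.7] F [-1.6  0.3  5.5] Tz 0.03 w 0.0405 gf 60.3
```

```bash
python3 -m handwheel '[{"dx":0,"dy":0,"dz":0,"rx":0,"ry":0,"rz":-7},{"dx":0,"dy":0,"dz":-0.2,"rx":0,"ry":0,"rz":-14},{"dx":0,"dy":0,"dz":-0.4,"rx":0,"ry":0,"rz":-21},{"dx":0,"dy":0,"dz":-0.5,"rx":0,"ry":0,"rz":-28},{"dx":0,"dy":0,"dz":-0.6,"rx":0,"ry":0,"rz":-35},{"dx":0,"dy":0,"dz":-0.7,"rx":0,"ry":0,"rz":-42},{"dx":0,"dy":0,"dz":-0.8,"rx":0,"ry":0,"rz":-49},{"dx":0,"dy":0,"dz":-1,"rx":0,"ry":0,"rz":-56}]'
python3 - <<'E'
from h import *
rel([.541,-.072,.054])
f=cam("wrist");save("w3",f["frame"][120:400,160:480])
E
```

```text
t: 5.35
position: [0.5411, -0.072, 0.0565]
orientation: [-0.631, -3.077, 0.003]
force: [-4.7, -2.4, 7.5]
grip_width: 0.0406
gripper_force: 60.7
t 5.35 pos [ 0.5411 -0.072   0.0565] yaw 156.8 tilt 0.11 q6 -1.401 rel mm [ 0.1 -0.1  2.5] F [-4.7 -2.4  7.5] Tz -0.15 w 0.0406 gf 60.7
```

View pics/w3.png

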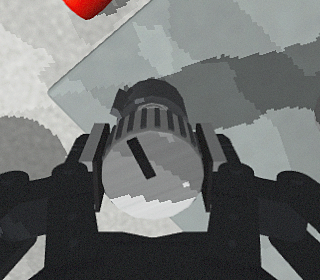

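The grip holds: the pointer runs from crop (152,177) to (131,139), and the rib shows at (118,95). I'm continuing backward.

```bash
python3 -m handwheel '[{"dx":0,"dy":0,"dz":-0.1,"rx":0,"ry":0,"rz":-7},{"dx":0,"dy":0,"dz":-0.2,"rx":0,"ry":0,"rz":-14},{"dx":0,"dy":0,"dz":-0.4,"rx":0,"ry":0,"rz":-21},{"dx":0,"dy":0,"dz":-0.5,"rx":0,"ry":0,"rz":-28},{"dx":0,"dy":0,"dz":-0.6,"rx":0,"ry":0,"rz":-35},{"dx":0,"dy":0,"dz":-0.7,"rx":0,"ry":0,"rz":-42},{"dx":0,"dy":0,"dz":-0.7,"rx":0,"ry":0,"rz":-48},{"dx":0,"dy":0,"dz":-0.7,"rx":0,"ry":0,"rz":-53}]'
cat >> h.py <<'E'
def ptr(f,X,rad=30):
    # pointer: longest dark blob within bright head top near point X
    p=pix(f,X); im=cv2.GaussianBlur(cv2.cvtColor(f["frame"],cv2.COLOR_RGB2GRAY),(3,3),0)
    m=np.zeros_like(im); cv2.circle(m,(int(p[0]),int(p[1])),rad,1,-1)
    n,l,s,c=cv2.connectedComponentsWithStats(((im<75)&(m>0)).astype(np.uint8))
    for i in range(1,n):
        if s[i,4]<60 : continue
        vv,uu=np.nonzero(l==i); P=np.array([onz(f,a,b,X[2])[:2] for a,b in zip(uu,vv)]); mu=P.mean(0)
        w,V=np.linalg.eigh(np.cov(P.T)); d=V[:,1]; d=d*np.sign(d@(mu-np.array(X[:2])))
        print("blob",s[i,4],"mean px",c[i].round(1),"mean-axis mm",((mu-np.array(X[:2]))*1000).round(1),"len/wid",np.sqrt(12*w[::-1]).round(4),"dir deg",(np.degrees(np.arctan2(d[1],d[0]))%360).round(1))
    print("head px",p.round(1))
E
python3 - <<'E'
from h import *
rel([.541,-.072,.054])
f=cam("wrist");ptr(f,[.541,-.072,.0875])
E
```

```text
t: 6.2
position: [0.5411, -0.0731, 0.0554]
orientation: [0.806, -3.034, 0.005]
force: [-0.8, -7.1, -2.6]
grip_width: 0.0404
gripper_force: 60.6
t 6.2 pos [ 0.5411 -0.0731  0.0554] yaw -150.3 tilt 0.23 q6 -2.325 rel mm [-0.5  1.   1.3] F [-0.8 -7.1 -2.6] Tz 0.01 w 0.0404 gf 60.6
blob 261 mean px [304.6 284.6] mean-axis mm [-3.3 -6.1] len/wid [0.0114 0.0038] dir deg 233.5
head px [314.2 298.2]
```

The pointer is at 233°, about 14° past the rib. The vertical force went from +7 N to -3 N, so the bolt now hangs in the grip. I'm opening to let it drop.

```bash
python3 -m handwheel '[{"dx":0,"dy":0,"dz":0,"rx":0,"ry":0,"rz":0},{"dx":0,"dy":0,"dz":0,"rx":0,"ry":0,"rz":0},{"dx":0,"dy":0,"dz":0,"rx":0,"ry":0,"rz":0},{"dx":0,"dy":0,"dz":0,"rx":0,"ry":0,"rz":0},{"dx":0,"dy":0,"dz":0,"rx":0,"ry":0,"rz":0}]' 0.5
python3 - <<'E'
from h import *
rel([.541,-.072,.054])
f=cam("wrist");ptr(f,[.541,-.072,.0815]);p=pix(f,[.541,-.072,.082])
save("w4",f["frame"][120:400,160:480])
def zt(u,v): 
    P=np.array([dep(f,u+i,v+j) for i in range(-22,23) for j in range(-18,19)]); return P[(P[:,2]>.06)&(P[:,2]<.1)]
P=zt(p[0],p[1]); print(len(P),np.percentile(P[:,2],[25,50,75,90]).round(4))
E
```

```text
t: 6.75
position: [0.5417, -0.0709, 0.0561]
orientation: [-0.802, 3.037, -0.0]
force: [0.6, -0.2, -0.1]
grip_width: 0.0641
gripper_force: 0.0
t 6.75 pos [ 0.5417 -0.0709  0.0561] yaw -150.4 tilt 0.02 q6 -2.321 rel mm [ 1.2 -0.6  2.1] F [ 0.6 -0.2 -0.1] Tz 0.03 w 0.0641 gf 0.0
blob 272 mean px [299.9 273.2] mean-axis mm [-2.6 -6.3] len/wid [0.0129 0.0038] dir deg 233.9
head px [310.3 285.2]
1658 [0.0808 0.0812 0.0817 0.0823]
```

View pics/w4.png

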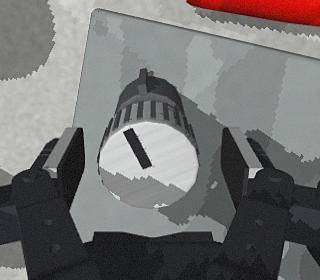

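The head top is now at z 0.081, so it has dropped 6 mm, with the pointer at 234°. I'm moving down 3 mm, regripping and turning forward.

```bash
python3 -m handwheel '[{"dx":0,"dy":0,"dz":2,"rx":0,"ry":0,"rz":0},{"dx":0,"dy":0,"dz":3,"rx":0,"ry":0,"rz":0},{"dx":0,"dy":0,"dz":3,"rx":0,"ry":0,"rz":0}]' |head -2
python3 -m handwheel '[{"dx":0,"dy":0,"dz":0,"rx":0,"ry":0,"rz":0},{"dx":0,"dy":0,"dz":0,"rx":0,"ry":0,"rz":0},{"dx":0,"dy":0,"dz":0,"rx":0,"ry":0,"rz":0},{"dx":0,"dy":0,"dz":0,"rx":0,"ry":0,"rz":0},{"dx":0,"dy":0,"dz":0,"rx":0,"ry":0,"rz":0}]' -1
python3 -m handwheel '[{"dx":0,"dy":0,"dz":0.1,"rx":0,"ry":0,"rz":7},{"dx":0,"dy":0,"dz":0.2,"rx":0,"ry":0,"rz":14},{"dx":0,"dy":0,"dz":0.3,"rx":0,"ry":0,"rz":21},{"dx":0,"dy":0,"dz":0.5,"rx":0,"ry":0,"rz":28},{"dx":0,"dy":0,"dz":0.6,"rx":0,"ry":0,"rz":35},{"dx":0,"dy":0,"dz":0.7,"rx":0,"ry":0,"rz":42},{"dx":0,"dy":0,"dz":0.8,"rx":0,"ry":0,"rz":49},{"dx":0,"dy":0,"dz":0.9,"rx":0,"ry":0,"rz":56}]'
python3 - <<'E'
from h import *
rel([.541,-.072,.052])
f=cam("wrist");ptr(f,[.541,-.072,.081])
E
```

```text
t: 7.1
position: [0.5414, -0.071, 0.0526]
t: 7.6
position: [0.5424, -0.0724, 0.0538]
orientation: [-0.801, 3.036, -0.005]
force: [0.9, -5.3, 1.9]
grip_width: 0.0405
gripper_force: 60.8
t: 8.4
position: [0.5424, -0.0726, 0.0528]
orientation: [0.726, 3.054, -0.004]
force: [0.6, -6.3, 1.1]
grip_width: 0.0403
gripper_force: 60.8
t 8.4 pos [ 0.5424 -0.0726  0.0528] yaw 153.3 tilt 0.21 q6 -1.339 rel mm [ 1.6 -0.1  0.8] F [ 0.6 -6.3  1.1] Tz 0.08 w 0.0403 gf 60.8
blob 330 mean px [303.4 276.5] mean-axis mm [-6.2  0.2] len/wid [0.0137 0.0042] dir deg 177.8
head px [310.1 289.2]
```

The bolt follows exactly (pointer at 177.8°). I'm continuing forward.

```bash
R='x'; python3 -m handwheel '[{"dx":0,"dy":0,"dz":0.1,"rx":0,"ry":0,"rz":8},{"dx":0,"dy":0,"dz":0.3,"rx":0,"ry":0,"rz":16},{"dx":0,"dy":0,"dz":0.4,"rx":0,"ry":0,"rz":24},{"dx":0,"dy":0,"dz":0.5,"rx":0,"ry":0,"rz":32},{"dx":0,"dy":0,"dz":0.7,"rx":0,"ry":0,"rz":40},{"dx":0,"dy":0,"dz":0.8,"rx":0,"ry":0,"rz":48},{"dx":0,"dy":0,"dz":0.9,"rx":0,"ry":0,"rz":56},{"dx":0,"dy":0,"dz":1.1,"rx":0,"ry":0,"rz":64}]'
python3 -m handwheel '[{"dx":0,"dy":0,"dz":0.1,"rx":0,"ry":0,"rz":8},{"dx":0,"dy":0,"dz":0.3,"rx":0,"ry":0,"rz":16},{"dx":0,"dy":0,"dz":0.4,"rx":0,"ry":0,"rz":24},{"dx":0,"dy":0,"dz":0.5,"rx":0,"ry":0,"rz":32},{"dx":0,"dy":0,"dz":0.7,"rx":0,"ry":0,"rz":40},{"dx":0,"dy":0,"dz":0.8,"rx":0,"ry":0,"rz":48},{"dx":0,"dy":0,"dz":0.9,"rx":0,"ry":0,"rz":56},{"dx":0,"dy":0,"dz":1.1,"rx":0,"ry":0,"rz":64}]'
python3 - <<'E'
from h import *
rel([.541,-.072,.05])
f=cam("wrist");ptr(f,[.541,-.072,.079])
E
```

```text
t: 9.25
position: [0.5422, -0.0727, 0.0517]
orientation: [2.234, 2.204, -0.002]
force: [0.8, -6.1, 1.7]
grip_width: 0.0405
gripper_force: 60.9
t: 10.05
position: [0.542, -0.0725, 0.0506]
orientation: [3.063, 0.685, 0.001]
force: [-0.2, -6.5, 2.7]
grip_width: 0.0404
gripper_force: 61.0
t 10.05 pos [ 0.542  -0.0725  0.0506] yaw 25.2 tilt 0.15 q6 0.896 rel mm [-0.7 -0.9  0.6] F [-0.2 -6.5  2.7] Tz 0.04 w 0.0404 gf 61.0
blob 260 mean px [305.7 279.1] mean-axis mm [6.2 5. ] len/wid [0.011  0.0041] dir deg 51.1
head px [310.4 296.3]
```

```bash
python3 -m handwheel '[{"dx":0,"dy":0,"dz":0.1,"rx":0,"ry":0,"rz":8},{"dx":0,"dy":0,"dz":0.3,"rx":0,"ry":0,"rz":16},{"dx":0,"dy":0,"dz":0.4,"rx":0,"ry":0,"rz":24},{"dx":0,"dy":0,"dz":0.5,"rx":0,"ry":0,"rz":32},{"dx":0,"dy":0,"dz":0.7,"rx":0,"ry":0,"rz":40},{"dx":0,"dy":0,"dz":0.8,"rx":0,"ry":0,"rz":48},{"dx":0,"dy":0,"dz":0.9,"rx":0,"ry":0,"rz":56},{"dx":0,"dy":0,"dz":1.1,"rx":0,"ry":0,"rz":64}]'
python3 -m handwheel '[{"dx":0,"dy":0,"dz":0,"rx":0,"ry":0,"rz":0},{"dx":0,"dy":0,"dz":0,"rx":0,"ry":0,"rz":0},{"dx":0,"dy":0,"dz":0,"rx":0,"ry":0,"rz":0},{"dx":0,"dy":0,"dz":0,"rx":0,"ry":0,"rz":0},{"dx":0,"dy":0,"dz":0,"rx":0,"ry":0,"rz":0}]' 0.5
python3 - <<'E'
from h import *
rel([.5415,-.072,.051])
f=cam("wrist");ptr(f,[.541,-.072,.078])
E
```

```text
t: 10.9
position: [0.5421, -0.0723, 0.0496]
orientation: [2.962, -1.043, 0.003]
force: [0.0, -5.5, 2.4]
grip_width: 0.0402
gripper_force: 60.9
t: 11.4
position: [0.5415, -0.0707, 0.0486]
orientation: [-2.967, 1.033, 0.001]
force: [-0.5, 0.4, 0.4]
grip_width: 0.0638
gripper_force: 0.0
t 11.4 pos [ 0.5415 -0.0707  0.0486] yaw -38.4 tilt 0.03 q6 2.007 rel mm [ 0.8  1.  -2.4] F [-0.5  0.4  0.4] Tz 0.02 w 0.0638 gf 0.0
blob 229 mean px [308.6 278.3] mean-axis mm [ 7.7 -1.8] len/wid [0.0103 0.0038] dir deg 344.5
head px [317.1 294.4]
```

Released, and the pointer stays at about 345° (248° forward so far). I'm rotating the open gripper back 136° to regrip.

```bash
python3 -m handwheel '[{"dx":0.8,"dy":1,"dz":-2,"rx":0,"ry":0,"rz":-8.5},{"dx":0.8,"dy":1,"dz":-2,"rx":0,"ry":0,"rz":-17},{"dx":0.8,"dy":1,"dz":-2,"rx":0,"ry":0,"rz":-25.5},{"dx":0.8,"dy":1,"dz":-2,"rx":0,"ry":0,"rz":-34},{"dx":0.8,"dy":1,"dz":-2,"rx":0,"ry":0,"rz":-42.5},{"dx":0.8,"dy":1,"dz":-2,"rx":0,"ry":0,"rz":-51},{"dx":0.8,"dy":1,"dz":-2,"rx":0,"ry":0,"rz":-59.5},{"dx":0.8,"dy":1,"dz":-2,"rx":0,"ry":0,"rz":-68}]' | head -4
python3 -m handwheel '[{"dx":0,"dy":0,"dz":0,"rx":0,"ry":0,"rz":-8.5},{"dx":0,"dy":0,"dz":0,"rx":0,"ry":0,"rz":-17},{"dx":0,"dy":0,"dz":0,"rx":0,"ry":0,"rz":-25.5},{"dx":0,"dy":0,"dz":0,"rx":0,"ry":0,"rz":-34},{"dx":0,"dy":0,"dz":0,"rx":0,"ry":0,"rz":-42.5},{"dx":0,"dy":0,"dz":0,"rx":0,"ry":0,"rz":-51},{"dx":0,"dy":0,"dz":0,"rx":0,"ry":0,"rz":-59.5},{"dx":0,"dy":0,"dz":0,"rx":0,"ry":0,"rz":-68}]' |head -4
python3 -m handwheel '[{"dx":0,"dy":0,"dz":0,"rx":0,"ry":0,"rz":0},{"dx":0,"dy":0,"dz":0,"rx":0,"ry":0,"rz":0},{"dx":0,"dy":0,"dz":0,"rx":0,"ry":0,"rz":0},{"dx":0,"dy":0,"dz":0,"rx":0,"ry":0,"rz":0},{"dx":0,"dy":0,"dz":0,"rx":0,"ry":0,"rz":0}]' -1
python3 - <<'E'
from h import *
rel([.5415,-.072,.051])
f=cam("wrist");ptr(f,[.541,-.072,.078])
E
```

```text
t: 12.25
position: [0.5416, -0.0722, 0.0508]
orientation: [-3.035, -0.811, 0.0]
force: [0.7, 0.3, 0.0]
t: 13.05
position: [0.5416, -0.0722, 0.0508]
orientation: [-2.062, -2.37, -0.0]
force: [0.6, 0.1, -0.3]
t: 13.55
position: [0.5422, -0.0722, 0.0512]
orientation: [2.07, 2.362, 0.002]
force: [1.3, 1.8, 1.8]
grip_width: 0.0406
gripper_force: 60.6
t 13.55 pos [ 0.5422 -0.0722  0.0512] yaw 97.5 tilt 0.08 q6 -0.368 rel mm [ 0.3 -0.6  0.2] F [1.3 1.8 1.8] Tz 0.01 w 0.0406 gf 60.6
blob 182 mean px [325.5 295.5] mean-axis mm [ 7.4 -1.2] len/wid [0.0089 0.0039] dir deg 345.9
head px [307.8 290.9]
```

Pointer still at 346°, and the grip is firm. I'm turning the last ~120° forward.

```bash
python3 -m handwheel '[{"dx":0,"dy":0,"dz":0.1,"rx":0,"ry":0,"rz":8},{"dx":0,"dy":0,"dz":0.3,"rx":0,"ry":0,"rz":16},{"dx":0,"dy":0,"dz":0.4,"rx":0,"ry":0,"rz":24},{"dx":0,"dy":0,"dz":0.5,"rx":0,"ry":0,"rz":32},{"dx":0,"dy":0,"dz":0.7,"rx":0,"ry":0,"rz":40},{"dx":0,"dy":0,"dz":0.8,"rx":0,"ry":0,"rz":48},{"dx":0,"dy":0,"dz":0.9,"rx":0,"ry":0,"rz":56},{"dx":0,"dy":0,"dz":1.1,"rx":0,"ry":0,"rz":64}]'
python3 -m handwheel '[{"dx":0,"dy":0,"dz":0.1,"rx":0,"ry":0,"rz":8},{"dx":0,"dy":0,"dz":0.3,"rx":0,"ry":0,"rz":16},{"dx":0,"dy":0,"dz":0.4,"rx":0,"ry":0,"rz":24},{"dx":0,"dy":0,"dz":0.5,"rx":0,"ry":0,"rz":32},{"dx":0,"dy":0,"dz":0.7,"rx":0,"ry":0,"rz":40},{"dx":0,"dy":0,"dz":0.8,"rx":0,"ry":0,"rz":48},{"dx":0,"dy":0,"dz":0.9,"rx":0,"ry":0,"rz":56},{"dx":0,"dy":0,"dz":0.9,"rx":0,"ry":0,"rz":56}]'
python3 - <<'E'
from h import *
rel([.5415,-.072,.051])
f=cam("wrist");ptr(f,[.541,-.072,.0765]);p=pix(f,[.541,-.072,.076])
P=np.array([dep(f,p[0]+i,p[1]+j) for i in range(-15,16) for j in range(-12,13)]);P=P[(P[:,2]>.055)&(P[:,2]<.1)];print(len(P),np.percentile(P[:,2],[25,50,75]).round(4))
save("w5",f["frame"][120:400,160:480])
E
```

```text
t: 14.4
position: [0.5426, -0.0724, 0.0502]
orientation: [3.009, 0.898, 0.003]
force: [2.0, 1.9, 2.7]
grip_width: 0.0406
gripper_force: 60.7
t: 15.2
position: [0.5425, -0.0727, 0.0493]
orientation: [3.081, -0.611, 0.004]
force: [3.5, 0.5, 1.2]
grip_width: 0.0405
gripper_force: 60.8
t 15.2 pos [ 0.5425 -0.0727  0.0493] yaw -22.4 tilt 0.13 q6 1.726 rel mm [-1.2 -0.3 -1.7] F [3.5 0.5 1.2] Tz -0.09 w 0.0405 gf 60.8
blob 281 mean px [328.2 296.6] mean-axis mm [-2.5 -5.4] len/wid [0.0121 0.0043] dir deg 224.6
head px [313.4 296.1]
774 [0.0746 0.075  0.0755]
```

View pics/w5.png

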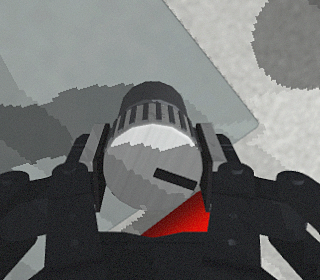

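The gripper holds the head at crop (152,165) and the pointer is at about 225°, which is 368° forward of the drop. The head top is at 0.075 m, so the depth is about 12 mm. I'm letting it settle and handing in.

```bash
python3 -m handwheel '[{"dx":0,"dy":0,"dz":0,"rx":0,"ry":0,"rz":0},{"dx":0,"dy":0,"dz":0,"rx":0,"ry":0,"rz":0},{"dx":0,"dy":0,"dz":0,"rx":0,"ry":0,"rz":0},{"dx":0,"dy":0,"dz":0,"rx":0,"ry":0,"rz":0}]'
python3 -c "
from rig import manip
print(manip.sign_off())"
```

```text
t: 15.65
position: [0.5425, -0.0727, 0.0493]
orientation: [3.081, -0.61, 0.004]
force: [4.6, -1.1, 0.7]
grip_width: 0.0402
gripper_force: 60.8
the job is handed in; nothing more can be done
None
```

I turned the proud bolt back until it dropped about 6 mm into the thread, roughly 14° past the rib, then forward about 368° to a depth of about 12 mm; it was handed in at 15.65 s with the gripper still holding the head, and no result came back.

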